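# Open the terminal box by its snap tab

### The job

Open the grey terminal box so that its terminals can be reached: press its snap tab fully in with the fingertips so that the cover springs free, then gently push the cover by its upright rib right along the box, until it is off its seat and has passed the snap tab, which comes up again behind it. Push only: leave the cover in its guides without lifting or picking it up, do not disturb the things standing round the box, and end clear of everything.

Things in the scene. Friction and masses are not known exactly. Their poses are not given: they have to be found in the camera images.
- terminal_box: Low grey box screwed to the bench, 212 x 82 mm; two guide lips along its top at 46 mm. Origin at bench level under the centre of the cover's seat. +x: the way the cover slides open; z up. It runs from x = -62 mm (spring end, two cable glands stick out 16 mm more) to +150. Terminals lie under the seat. Ears with screws, 8 mm high, reach y = +-59 mm near both ends.
- cover: Loose white plate 70 x 70 x 5 mm, about 0.13 kg, on ledges at 36 mm height, its side edges under the lips (60 mm clear between them, 2 mm play). Origin at the centre of its underside, axes as the box's, at the box's x = 0 when shut. Held by the tab's catch; once freed, a spring throws it about 10 mm to +x, where the tab cannot lock it again. Then it slides with a few N and stays where left.
- deck_end (a point): Point in the middle of the end stop's inner face, 36 mm above the bench, at the box's x = +142 mm, y = 0; the stop is 46 mm high. The cover's front edge meets it after 107 mm of travel from its seat; the cover is wholly past the tab's catch from 79 mm of travel on.
- cover_rib (a point): Middle of the top edge of the upright rib across the cover: 61 mm above the bench, 10 mm thick along the box's x, 50 mm wide along its y, 20 mm tall above the plate, 15 mm from the cover's centre towards the box's -x. Its -x face is the one to push on. Axes as the cover's.
- tab_pad (a point): Centre of the top of the snap tab's white finger pad, 28 x 28 mm, 56 mm above the bench when out. It stands on a stem outside the box's +y long side, at the box's (x, y) = (39.5, 62) mm, and goes straight down when pressed. Axes as the box's.
- snap_tab (a joint): Travel of the snap tab: 0 out, 0.009 m fully in (down). It frees the cover after 5 to 6 mm, takes about 4 N to press in and springs back when let go: only part of the way while the cover is over its catch, fully once the cover has passed.
- bottle: Bystander: a small screw-capped reagent bottle, 44 mm across and 85 mm tall, standing loose; origin under its centre.
- cup: Bystander: a lidded specimen cup, 72 mm across and 70 mm tall, standing loose; origin under its centre.
- petri: Bystander: a covered petri dish, 62 mm across and 14 mm tall, lying loose; origin under its centre.
- tape: Bystander: a roll of tape, 96 mm across and 25 mm tall, lying loose; origin under its centre.
- tips: Bystander: a clear pipette-tip box, 133 x 90 x 83 mm, standing loose; origin under its centre.
- pink_tips: Bystander: a pink pipette-tip box, 133 x 88 x 92 mm, standing loose; origin under its centre.
Mind the look-alikes: they are no part of the job. Leave any blue look-alike of the cover alone.

How it is judged:
By the outcome, as a careful person would: the job done as asked, in the order asked, and still so for the second after the job is handed in, with the robot touching nothing.
It also fails if it takes over 38 s, if anything falls off the work surface, if the arm or the gripper's body presses on something with over 40 N, if the wrist force passes 120 N, or if a joint passes its speed limit or range.

### The arm

A 6-joint arm with a two-finger parallel gripper is mounted at the origin on a cart in front of the work surface, level with it; the furniture and walls round the work are solid. World frame = base frame: x ahead of the robot, y to its left, z up, the work surface at z = 0. Lengths are in m, angles in rad, forces in N, time in s.
With the tool pointing down it reaches from about 0.35 to 1 m from the base axis. Payload 7.1 kg.
Tool frame: the origin (TCP) lies between the finger pads; the fingertips stand 22 mm ahead of it and the grasp point (between the pads) lies 3 mm ahead of it; x points along the fingers, y is the direction in which the jaws open and shut, and the axes are right-handed (so a half turn about x gives the same grasp; the last joint's range is limited). The gripper opens to 85 mm and grips with 20 to 120 N. Pads are 22 mm wide; open, the fingers measure 114 mm over their backs; the gripper's body (76 mm by 85 mm) begins 54 mm behind the grasp point. The pads swing forward as they close: fully open they stand 13 mm farther back than shut.
Start: joints at [1.141, 0.423, 1.63, -0, 1.089, -0.019], TCP at [0.25, 0.573, 0.253] pointing down, gripper open.
Joint ranges: [-3, 3], [-0.9, 2.11], [0.09, 2.58], [-1.31, 4.45], [0.11, 2.69], [-2.54, 2.54]. Speed limits (rad/s): [2.39, 2.39, 3.01, 3.14, 3.14, 3.14].

### API

Orientations are given as a rotation vector (axis times angle).
In Python, from rig import manip gives the robot as it stands. The module is installed in compiled form; this text tells all that it offers. Calls block until the motion is done:
- manip.move_to(position, orientation): joint-space move of the TCP to a pose.
- manip.servo_line(position, orientation=None, rate=0.15): straight line of the TCP; orientation=None keeps the orientation; rate is the mean speed in m/s.
- manip.set_joints(angles): joint-space move.
- manip.command_gripper(opening, f_grip=None): finger opening in m; f_grip is the grip in N (None keeps the last); returns when the fingers have stopped.
- manip.hold(seconds).
- manip.solve_ik(position, orientation): joint angles nearest the present ones, or None.
- manip.camera(name): name is "scene" or "side" or "wrist"; returns a dict with "image" (480x640x3 uint8, red, green, blue), "fx", "fy", "cx", "cy" (pixels), "cam_to_world" (4x4, takes a point from camera to world coordinates); the wrist camera has in their place "mount" (4x4, takes a point from camera to tool coordinates, whose origin is the TCP and whose axes are the tool frame's). Camera axes: x right, y down, z forward; pixel columns grow to the right and rows downward; lengths in m; the calibration is good to about 2 mm. A picture is of the moment at which its call begins: read the wrist's pose just before it. There is no depth.
A pose or a line that the arm cannot do raises manip.IKError and nothing moves.
- manip.sign_off(): hands the job in, once; it reports no verdict.
Readings, each from a call of its own:
- manip.get_time(): time.
- manip.get_joint_positions(): joint angles.
- manip.get_joint_vel(): joint speeds.
- manip.get_tau(): joint torques, N m.
- manip.get_position(): TCP position.
- manip.get_ee_rot(): TCP orientation.
- manip.get_contact_force(): force on the tool from outside, world axes, zero at the start.
- manip.get_torque(): the same for the moment, N m.
- manip.get_width(): finger opening in m.
Only numpy, scipy, OpenCV 4.12 (cv2) and the standard library are available. Lean on these libraries where they do the work, as an engineer would, in place of code of your own. Each camera call takes 0.05 s, during which the arm holds its last target. There are 200 camera calls.

## Working session

There is one attempt and no reset: what is moved stays moved. The work goes in short steps, each a Python script; the robot and the scene stay as the last script left them, time stands still between calls to the robot, and variables do not carry over. Pictures are saved under pics/ and viewed, about 8 in all and at most 12, crops included, and the job is handed in when it is done.

```bash
mkdir -p pics; cat > h.py <<'E'
import numpy as np, cv2
from rig import manip
from scipy.spatial.transform import Rotation as R
def grab(name,fn=None):
    p=np.array(manip.get_position()); r=R.from_rotvec(manip.get_ee_rot()).as_matrix()
    c=manip.camera(name)
    if 'cam_to_world' in c: T=np.array(c['cam_to_world'])
    else:
        W=np.eye(4);W[:3,:3]=r;W[:3,3]=p;T=W@np.array(c['mount'])
    if fn: cv2.imwrite('pics/'+fn,c['image'][:,:,::-1])
    K=np.array([[c['fx'],0,c['cx']],[0,c['fy'],c['cy']],[0,0,1]])
    if fn: np.savez('pics/'+fn+'.npz',K=K,T=T)
    return c['image'],K,T
def load(fn):
    d=np.load('pics/'+fn+'.npz'); return cv2.imread('pics/'+fn)[:,:,::-1],d['K'],d['T']
def ray(uv,K,T):
    d=T[:3,:3]@np.linalg.solve(K,[uv[0],uv[1],1]); return T[:3,3],d
def onz(uv,K,T,z):
    o,d=ray(uv,K,T); return o+d*(z-o[2])/d[2]
def tri(obs):
    A=np.zeros((3,3));b=np.zeros(3)
    for uv,K,T in obs:
        o,d=ray(uv,K,T); d=d/np.linalg.norm(d); P=np.eye(3)-np.outer(d,d); A+=P;b+=P@o
    x=np.linalg.solve(A,b)
    return x,[float(np.linalg.norm(np.cross(x-ray(o[0],o[1],o[2])[0],ray(*o)[1]/np.linalg.norm(ray(*o)[1])))) for o in obs]
def proj(p,K,T):
    q=np.linalg.inv(T)@np.append(p,1); u=K@q[:3]; return u[:2]/u[2]
E
python3 - <<'E'
from h import *
for n in ['scene','side','wrist']:
    i,K,T=grab(n,n+'0.png'); print(n,K[0,0],T.round(3).tolist())
print(manip.get_ee_rot(),manip.get_time())
E
```

```text
scene 499.44447103177924 [[0.893, -0.218, 0.394, -0.068], [-0.45, -0.433, 0.781, -1.235], [0.0, -0.874, -0.485, 0.829], [0.0, 0.0, 0.0, 1.0]]
side 501.009990594931 [[-0.959, -0.224, 0.171, 0.329], [-0.282, 0.755, -0.593, 0.788], [0.004, -0.617, -0.787, 1.151], [0.0, 0.0, 0.0, 1.0]]
wrist 429.9058368920293 [[0.398, 0.881, 0.254, 0.184], [0.917, -0.382, -0.112, 0.601], [-0.001, 0.278, -0.961, 0.373], [0.0, 0.0, 0.0, 1.0]]
[ 0.32124448  1.54693157 -0.32310415] 0.15
```

View pics/scene0.png

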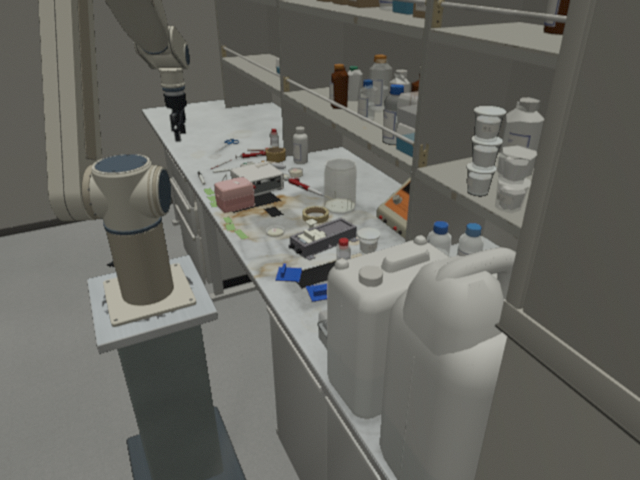

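View pics/side0.png

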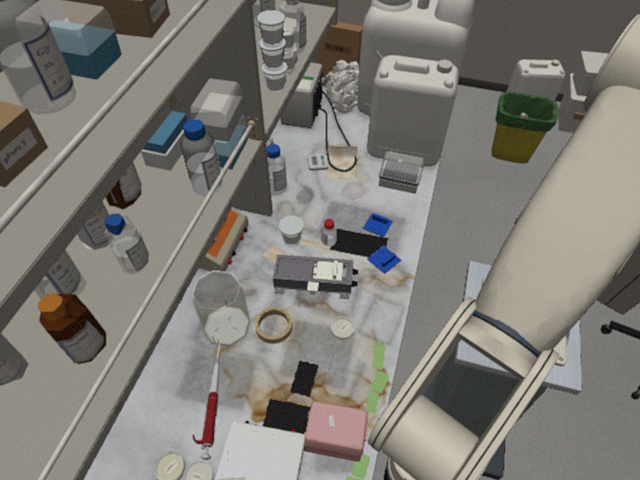

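The grey box is at side px (313,274) and scene px (323,236). Its white cover is at the right-hand end in side, with the pad at about (313,286). Two blue look-alikes are at side (378,223) and (384,260), and I'll leave them alone. Next I enlarge the crops.

```bash
python3 - <<'E'
from h import *
a=load('side0.png')[0][240:305,260:365]; b=load('scene0.png')[0][210:265,280:365]
a=cv2.resize(a,(798,494),interpolation=cv2.INTER_CUBIC)
cv2.imwrite('pics/c_side.png',a[:,:,::-1])
i,K,T=load('side0.png')
for uv in [(275,262),(352,262),(352,292),(275,292)]: print(onz(uv,K,T,.046).round(3))
for uv in [(330,270)]: print(onz(uv,K,T,.061).round(3))
for uv in [(313,286)]: print(onz(uv,K,T,.056).round(3))
E
```

```text
[0.666 0.04  0.046]
[ 0.464 -0.02   0.046]
[0.441 0.075 0.046]
[0.634 0.132 0.046]
[0.512 0.034 0.061]
[0.542 0.093 0.056]
```

View pics/c_side.png

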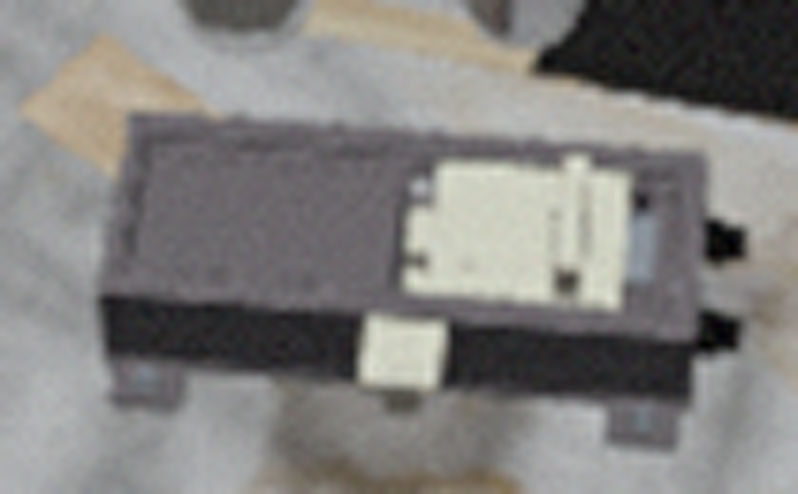

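The crop shows the box with its glands to the right, so +x runs left in the picture. The cover is white with its rib towards the glands, and the white pad is on the near (+y) side. It is the only white-covered grey box, so it fits the description; the blue ones don't. I take a coarse pose here, then two wrist views.

```bash
python3 - <<'E'
from h import *
i,K,T=load('side0.png')
c=[onz((260+x/7.6,240+y/7.6),K,T,.046) for x,y in [(130,118),(705,152),(695,338),(105,300)]]
TL,TR,BR,BL=c
print(np.round(c,3),[np.linalg.norm(v).round(3) for v in (TL-TR,BL-BR,TL-BL,TR-BR)])
ax=(TL-TR)+(BL-BR); yaw=np.arctan2(ax[1],ax[0]); ctr=np.mean(c,0)
bx=np.array([np.cos(yaw),np.sin(yaw),0]); by=np.array([-bx[1],bx[0],0])
org=ctr-44*1e-3*bx; print(np.degrees(yaw),org)
np.savez('coarse.npz',yaw=yaw,org=org)
m=np.linalg.inv(load('wrist0.png')[2]); 
p0=np.array(manip.get_position());r0=R.from_rotvec(manip.get_ee_rot()).as_matrix()
W=np.eye(4);W[:3,:3]=r0;W[:3,3]=p0
M=np.linalg.inv(W)@load('wrist0.png')[2]; print(M.round(3))
Kw=load('wrist0.png')[1]
for s in (1,-1):
  x=np.array([0,0,-1.]);y=s*by;z=np.cross(x,y);Rm=np.c_[x,y,z]
  for d in (-.03,.05,.13):
    p=org+d*bx;p[2]=.22
    q=manip.solve_ik(p,R.from_matrix(Rm).as_rotvec())
    W[:3,:3]=Rm;W[:3,3]=p;Tc=W@M
    print(s,d,None if q is None else np.round(q,2),[proj(v,Kw,Tc).round() for v in c],Tc[:3,3].round(3))
E
```

```text
[[ 0.668  0.018  0.046]
 [ 0.464 -0.027  0.046]
 [ 0.448  0.053  0.046]
 [ 0.65   0.096  0.046]] [np.float64(0.209), np.float64(0.207), np.float64(0.08), np.float64(0.081)]
12.215419409946916 [0.51427547 0.0255817  0.046     ]
[[ 0.    -0.278  0.961 -0.121]
 [ 1.     0.001  0.    -0.   ]
 [-0.001  0.961  0.278 -0.071]
 [ 0.     0.     0.     1.   ]]
1 -0.03 [ 0.02  0.27  1.96 -0.    0.92 -1.77] [array([275., 433.]), array([265., 178.]), array([384., 179.]), array([373., 432.])] [0.416 0.004 0.341]
1 0.05 [ 0.04  0.38  1.79 -0.    0.97 -1.74] [array([272., 346.]), array([261.,  51.]), array([389.,  53.]), array([377., 345.])] [0.494 0.021 0.341]
1 0.13 [ 0.06  0.49  1.61 -0.    1.04 -1.72] [array([269., 246.]), array([255., -98.]), array([394., -96.]), array([380., 245.])] [0.572 0.038 0.341]
-1 -0.03 [ 0.02  0.27  1.96 -0.    0.92  1.37] [array([393., -74.]), array([380., 262.]), array([268., 260.]), array([257., -72.])] [0.554 0.035 0.341]
-1 0.05 [ 0.04  0.38  1.79 -0.    0.97  1.4 ] [array([387.,  72.]), array([376., 360.]), array([272., 358.]), array([262.,  73.])] [0.633 0.052 0.341]
-1 0.13 [ 0.06  0.49  1.61 -0.    1.04  1.42] [array([382., 195.]), array([373., 445.]), array([275., 444.]), array([267., 197.])] [0.711 0.068 0.341]
```

```bash
python3 - <<'E'
from h import *
d=np.load('coarse.npz');yaw=d['yaw'];org=d['org']
bx=np.array([np.cos(yaw),np.sin(yaw),0]); by=np.array([-bx[1],bx[0],0])
rv=R.from_matrix(np.c_[[0,0,-1.],by,np.cross([0,0,-1.],by)]).as_rotvec()
p=org-.07*bx+.07*by;p[2]=.2
manip.move_to(p,rv); manip.command_gripper(0.0); 
a=grab('wrist','w1.png')[0]
manip.servo_line(p-.1*by,rate=.2)
b=grab('wrist','w2.png')[0]
print(manip.get_time(),manip.get_width())
s=np.hstack([a[60:460,100:500],b[60:460,140:540]]); cv2.imwrite('pics/w12.png',s[:,:,::-1])
E
```

```text
3.5833 5.046695309028529e-05
```

View pics/w12.png

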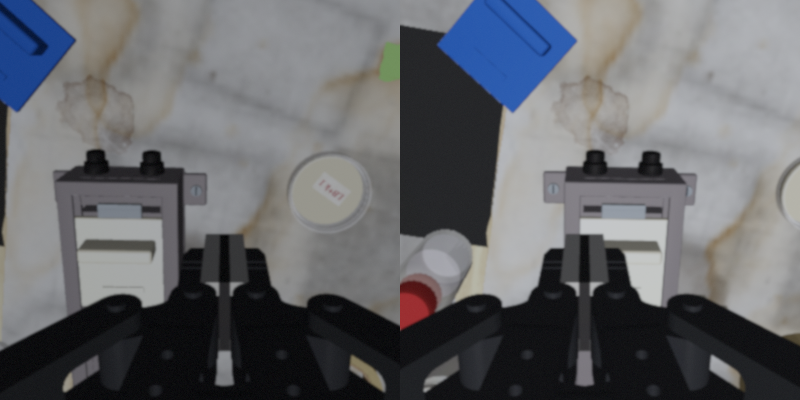

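Both views show the rib and cover at crop px (116,250) and (630,248), but the gripper hides the pad. I'll take two views farther along +x and segment the white parts there.

```bash
python3 - <<'E'
from h import *
d=np.load('coarse.npz');yaw=d['yaw'];org=d['org']
bx=np.array([np.cos(yaw),np.sin(yaw),0]); by=np.array([-bx[1],bx[0],0])
p=org+.09*bx-.04*by;p[2]=.24
manip.servo_line(p,rate=.25)
a=grab('wrist','w3.png')[0]
manip.servo_line(p+.1*by,rate=.25)
b=grab('wrist','w4.png')[0]
print(manip.get_time())
s=np.hstack([a[0:400,170:570],b[0:400,70:470]]); cv2.imwrite('pics/w34.png',s[:,:,::-1])
E
```

```text
5.0417
```

View pics/w34.png

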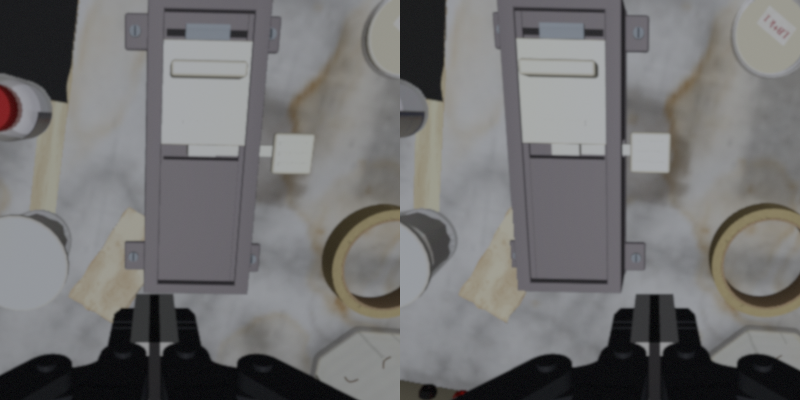

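The pad is at crop px (293,154) and (650,153), the rib top at (209,68) and (557,67), and the open-end corners at row ~292. The cover is still shut. I refine the pad by mask and triangulate.

```bash
python3 - <<'E'
from h import *
d=np.load('coarse.npz');yaw=d['yaw'];org=d['org']; print('coarse',np.degrees(yaw),org[:2])
A=load('w3.png');B=load('w4.png')
def comp(I,seed):
    g=I.min(2); m=cv2.morphologyEx((g>190).astype(np.uint8) if g[seed[1],seed[0]]>200 else (g>g[seed[1],seed[0]]-20).astype(np.uint8),cv2.MORPH_OPEN,np.ones((15,15)))
    n,l,s,c=cv2.connectedComponentsWithStats(m); k=l[seed[1],seed[0]]
    print('val',g[seed[1],seed[0]],'stat',s[k],c[k]); return c[k]
pa=comp(A[0],(463,154)); pb=comp(B[0],(320,153))
t=lambda a,b:tri([(a,A[1],A[2]),(b,B[1],B[2])])
for a,b in [(pa,pb),((463.5,154),(320.5,153))]: print('pad',t(a,b))
rib,_=t((379,68.5),(227.5,67.2)); print('rib',rib,_)
rl,_=t((341.5,68.5),(189.5,67)); rr,_=t((417,68.5),(266,67.5)); print('ribends',rl,rr)
e1=t((314,293),(189,289.5));e2=t((417,293),(291,291));print('end',e1,e2)
end=(e1[0]+e2[0])/2
v=end-rib; print('len (165 exp)',np.hypot(v[0],v[1]),'yaw end-rib',np.degrees(np.arctan2(v[1],v[0])))
v=rr-rl; print('yaw rib',np.degrees(np.arctan2(-v[0],v[1])),np.hypot(*v[:2]))
pad,_=t(pa,pb)
for z in (yaw,np.arctan2(end[1]-rib[1],end[0]-rib[0])):
    c,s=np.cos(z),np.sin(z); bx=np.array([c,s]);by=np.array([-s,c]); w=pad-rib
    print('pad-rib in box (54.5,62):',w[:2]@bx,w[:2]@by)
E
```

```text
coarse 12.215419409946916 [0.51427547 0.0255817 ]
val 165 stat [ 444  135   38   38 1375] [462.71854545 153.44509091]
val 169 stat [ 302  134   37   38 1387] [319.96178803 152.29343908]
pad (array([0.54324135, 0.09079223, 0.05573512]), [0.00016320458469625711, 0.0001632045846962704])
pad (array([0.54353278, 0.09124467, 0.0563608 ]), [0.00021530343483254028, 0.00021530343483231015])
rib [0.50244249 0.01991586 0.05827582] [9.873460665993304e-05, 9.873460665967564e-05]
ribends [ 0.50775144 -0.00411422  0.05937214] [0.49705361 0.04444983 0.05716401]
end (array([0.67201032, 0.012005  , 0.04366671]), [0.0006626369831071366, 0.0006626369831074808]) (array([0.65445869, 0.09132711, 0.04561166]), [9.102819160024397e-05, 9.10281916003482e-05])
len (165 exp) 0.16389675207808532 yaw end-rib 11.169998729137287
yaw rib 12.422884340470832 0.049728368881529345
pad-rib in box (54.5,62): 0.05487170498875824 0.06063911731764386
pad-rib in box (54.5,62): 0.05375620941849446 0.06163015906511406
```

The measurements agree with the text: pad height 56 mm, rib about 58–60 mm, pad-to-rib offset (54, 61) against (54.5, 62), and yaw about 12°. Next I press the tab in small steps, watching the force.

```bash
cat >> h.py <<'E'
yaw=np.radians(12.0); bx=np.array([np.cos(yaw),np.sin(yaw),0]); by=np.array([-bx[1],bx[0],0])
rv=R.from_matrix(np.c_[[0,0,-1.],by,np.cross([0,0,-1.],by)]).as_rotvec()
pad=np.array([.5434,.0912,0]); rib=np.array([.5025,.0200,0]); Z=np.array([0,0,1.])
E
python3 - <<'E'
from h import *
manip.move_to(pad+.115*Z,rv)
manip.servo_line(pad+.086*Z,rate=.1)
f0=np.array(manip.get_contact_force()); print('f0',f0.round(2),manip.get_time())
log=[];z=.086
while z>.066:
    z-=.001; manip.servo_line(pad+z*Z,rate=.03)
    f=np.array(manip.get_contact_force())-f0; pz=manip.get_position()[2]
    log.append((round(z,3),round(float(pz),4),f.round(1).tolist()))
    if f[2]>12: break
for l in log: print(*l)
manip.hold(.2);print(manip.get_contact_force(),manip.get_time())
grab('side','side1.png');grab('wrist','w5.png')
E
```

```text
f0 [ 0.22 -0.01 -0.24] 6.0833
0.085 0.0856 [-0.2, 0.1, 0.5]
0.084 0.0841 [-0.4, -1.1, 0.2]
0.083 0.0829 [-1.0, 0.2, 0.7]
0.082 0.0819 [0.3, 0.8, -0.3]
0.081 0.0809 [-0.4, -0.3, -0.9]
0.08 0.0799 [-1.0, 0.6, 0.7]
0.079 0.0789 [0.3, -0.3, 0.2]
0.078 0.0781 [-0.6, 0.2, 1.6]
0.077 0.0771 [-0.5, 0.2, 1.2]
0.076 0.076 [0.5, 2.1, 3.2]
0.075 0.075 [0.3, 0.7, 1.9]
0.074 0.074 [0.9, 0.5, 2.5]
0.073 0.073 [1.5, 0.7, 2.8]
0.072 0.072 [1.5, 1.4, 2.5]
0.071 0.071 [1.2, 1.3, 2.3]
0.07 0.07 [1.0, 0.8, 2.7]
0.069 0.069 [0.4, 1.1, 4.0]
0.068 0.0687 [-1.6, 2.0, 12.0]
0.067 0.0685 [-3.5, 1.0, 19.8]
[-2.37369411  1.97520898 19.62498245] 11.0333
```

The tab bottomed after 9 mm of travel (contact at about 0.078, stop at 0.0687). Next I check whether the cover sprang free.

```bash
python3 - <<'E'
from h import *
p=manip.get_position()
manip.servo_line(pad+.10*Z,rate=.15); manip.servo_line(pad+.03*by+.02*bx+.2*Z,rate=.25)
a=grab('wrist','w6.png')[0]; b=grab('side','side2.png')[0]
print(manip.get_time())
for n,v in (('old cover rib',rib+.0605*Z),('rib +10',rib+.01*bx+.0605*Z)):
    I,K,T=load('w6.png'); print(n,proj(v,K,T).round(1),proj(v,*load('side2.png')[1:]).round(1))
s=cv2.resize(b[230:310,260:365],(525,400),interpolation=cv2.INTER_CUBIC)
cv2.imwrite('pics/c6.png',np.hstack([a[0:400,60:335],s])[:,:,::-1])
E
```

```text
12.175
old cover rib [166. 111.] [334.8 266.9]
rib +10 [167.7 128.9] [331.1 266.7]
```

View pics/c6.png

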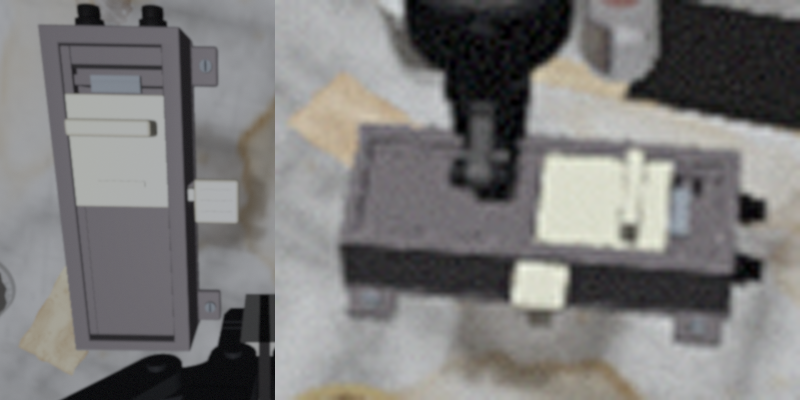

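The cover is freed: the rib is at wrist px (171,128), against a predicted (168,129) for +10 mm. Next I go behind the rib and push in short steps, guarding the force.

```bash
python3 - <<'E'
from h import *
P=lambda d,z: rib+d*bx+z*Z
manip.move_to(P(-.028,.13),rv); manip.servo_line(P(-.028,.072),rate=.12)
manip.hold(.1); f0=np.mean([manip.get_contact_force() for _ in range(3)],0); print(f0,manip.get_time())
d=-.028; con=None; log=[]
while d<.14:
    d+=.002 if con is None else .006
    if con is not None: d=min(d,con+.082)
    manip.servo_line(P(d,.072),rate=.04)
    f=np.array(manip.get_contact_force())-f0; log.append((round(d,3),(f@bx).round(1),(f@by).round(1),f[2].round(1)))
    if con is None and (f@bx<-1.8 or d>-.003): con=d; print('contact',d)
    if np.linalg.norm(f)>18: print('abort');break
    if con is not None and d>=con+.082-1e-6: break
for l in log: print(*l)
print(manip.get_time())
I,K,T=grab('side','side3.png')
cv2.imwrite('pics/c7.png',cv2.resize(I[230:310,255:365],(770,560),interpolation=cv2.INTER_CUBIC)[:,:,::-1])
E
```

```text
[-0.45823806 -0.62075095 -0.53960282] 13.575
contact -0.001999999999999993
-0.026 0.9 0.6 0.1
-0.024 0.9 0.4 0.5
-0.022 0.2 0.7 1.3
-0.02 1.7 1.1 1.0
-0.018 -0.3 -0.2 -0.1
-0.016 2.1 1.4 -0.0
-0.014 0.4 -0.2 -0.2
-0.012 1.3 0.2 0.2
-0.01 0.8 0.4 0.5
-0.008 1.3 0.9 0.2
-0.006 0.8 0.4 0.4
-0.004 -0.8 0.4 0.8
-0.002 -0.8 0.4 -0.1
0.004 0.8 -0.2 0.5
0.01 1.1 -0.4 1.2
0.016 0.6 -0.3 0.5
0.022 0.6 0.5 -0.1
0.028 0.4 0.3 1.5
0.034 0.9 0.6 0.4
0.04 0.1 -0.4 0.6
0.046 1.7 0.7 0.9
0.052 0.4 0.7 0.8
0.058 0.4 1.2 -0.4
0.064 -0.1 -0.2 0.6
0.07 0.1 0.9 0.6
0.076 0.2 0.0 1.0
0.08 -0.1 0.2 0.2
20.975
```

View pics/c7.png

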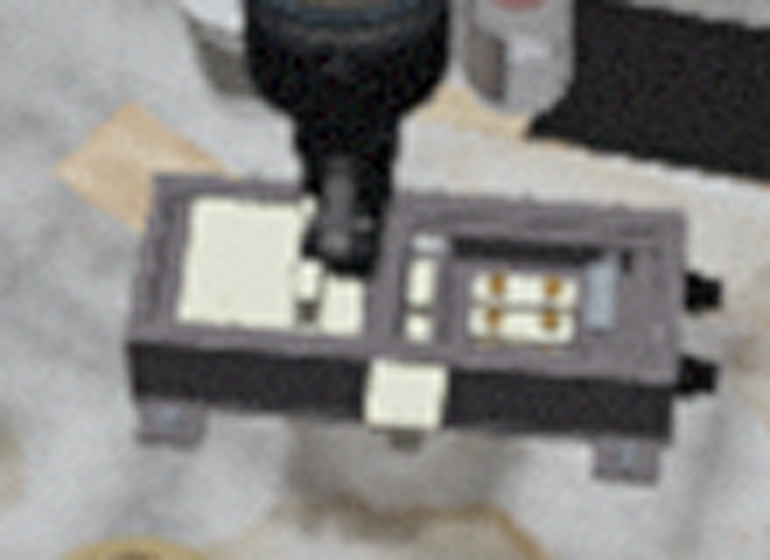

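The cover moved with the tool and the terminals are exposed at crop px (520,300). I back off, rise, and measure the cover travel and pad height from two wrist views.

```bash
python3 - <<'E'
from h import *
P=lambda d,z: rib+d*bx+z*Z
manip.servo_line(P(.068,.072),rate=.08); manip.servo_line(P(.068,.14),rate=.15)
q=rib+.15*bx-.04*by+.24*Z
manip.servo_line(q,rate=.25); a=grab('wrist','w8.png')[0]
manip.servo_line(q+.1*by,rate=.25); b=grab('wrist','w9.png')[0]
print(manip.get_time(),manip.get_contact_force())
cv2.imwrite('pics/w89.png',np.hstack([a[0:400,170:570],b[0:400,70:470]])[:,:,::-1])
E
```

```text
23.2667 [ 0.16108616 -0.04201338  0.12809147]
```

View pics/w89.png

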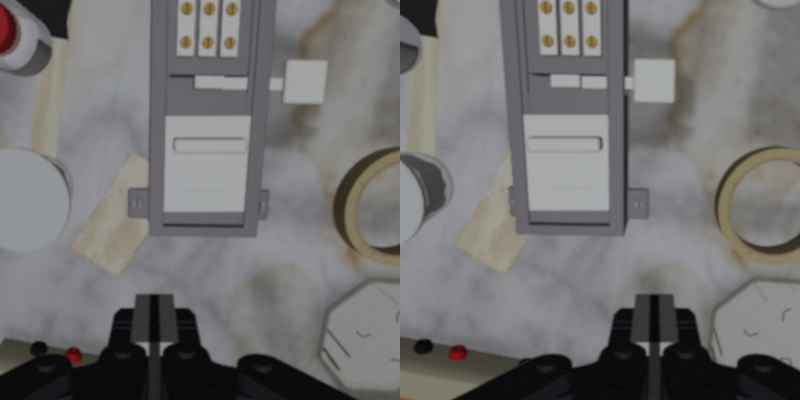

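The cover's rear edge (row 115) is well past the catch (row 83), and it lies flat between the lips. I triangulate as a last check.

```bash
python3 - <<'E'
from h import *
A=load('w8.png');B=load('w9.png')
t=lambda a,b:tri([(a,A[1],A[2]),(b,B[1],B[2])])
r,_=t((379.5,145),(234.5,144)); p,_2=t((475.5,82),(325,81))
print('rib',r,'travel',(r-rib)[:2]@bx[:2],'lat',(r-rib)[:2]@by[:2]); print('pad',p)
manip.sign_off()
E
```

```text
rib [0.59668197 0.03897085 0.05577446] travel 0.09606812770184127 lat -0.0010252423352460082
pad [0.543487   0.09150856 0.05502679]
the job is handed in; nothing more can be done
```

I opened the terminal box and handed the job in at about 23 s of the 38 s allowed. The terminals are uncovered, and the arm ended clear, reading about 0.2 N.

- **Tab:** I pressed it fully in, 9 mm to its stop, with a peak of about 20 N. The cover sprang forward about 10 mm.
- **Cover:** I pushed it by the -x face of its rib, with no lifting. It ended about 96 mm from its seat; it needed 79 mm to clear the catch, and the stop is at 107 mm. It lies flat in its guides.
- **Tab afterwards:** The pad's top measures 55 mm against 56 mm when fully out, so it is back up within measuring error.
- **Bystanders:** Those in the last views (bottle, cup, tape) looked undisturbed. I did not measure any of them or check the others closely at the end.

Two readings did not fit as well:
- **Push force:** Contact with the rib never showed above the noise, about 1–2 N, so I confirmed the push from the pictures.
- **Rib height:** The last measurement gave 56 mm instead of 61 mm. I put this down to hand-picked pixels over a short baseline, since the first measurement also read low, at 58 mm.

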